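# Knock a proud slanted locating pin home and hang up the mallet

### The job

On one of the three slanted-pin blocks the sprung pin stands proud: with the white-headed mallet, held by its bow handle, knock that pin in along its own slant with brisk blows, first a light one that leaves it about half-way in, then, after lifting the mallet clear, again until its head sits fully on its collar. Then hang the mallet by its handle bar over both prongs of the hook stand and let go. Do not push the pin with the gripper or pound it with full force, do not let the mallet fall over, and leave the other things where they are.

Things in the scene. Friction and masses are not known exactly. Their poses are not given: they have to be found in the camera images.
- pin (a joint): Travel of the proud pin along its axis, m: 0 = fully out, 0.030 = home (head on the collar, hard stop). Starts at 0 to 0.005. Sprung and tight: 13 N moves it near the top, 18 N near the bottom; it stays where left. Half-way means 0.010 to 0.020; home the last 1.5 mm. A blow counts when it drives the pin faster than 0.05 m/s; slow squeezing does not. Over 200 N is pounding.
- face (a point): Where the proud pin's axis leaves the sloping top face (60 x 56 mm) of block_a. Axes are the block's. The axis leans 0.42 rad (24 degrees) from vertical towards the block's -x: in block axes it points out along (-0.408, 0, 0.913). A collar 12 to 36 mm high stands on the face; how high differs and is not reported, so the head's height must be found by touch or sight.
- block_a: Fixed steel block with the proud pin; 100 x 96 mm base, origin under its centre, x roughly away from the robot, yaw within 0.35. From face along the axis: collar (42 mm diameter, top at 12 to 36 mm), then bare 18 mm shank up to 30 mm long, then the round steel head, 32 mm diameter, 8 mm thick. Any of three places in a row; on the two other blocks the head already sits on the collar.
- block_b: Fixed block of the same kind, its pin already home (head on its collar): leave it.
- block_c: Fixed block of the same kind, its pin already home (head on its collar): leave it.
- mallet: Loose mallet, 0.44 to 0.66 kg, standing on its striking face. Origin: centre of that face, the flat underside of the white nylon head (60 mm diameter, 60 high, 48 across its top); z points up to the handle. On the head stands a steel bow 140 mm high in all: two legs 16 x 8 mm, outer faces 116 mm apart along y, joined by a black rubber bar. Half a turn about z makes no difference.
- mallet_grip (a point): Centre of the mallet's handle bar, 130 mm above the striking face: a bar along the mallet's y, 100 mm clear between the legs, 22 mm wide (x) and 20 mm high (z). Opening under the bar: 56 mm high, 100 mm wide, open along x.
- stand: Fixed hook stand; origin on the table under its post's front face. Base 130 x 130 x 10 mm. Two level steel prongs (10 mm round, at y = +-32 mm) run from the post along its -x, roughly towards the robot, their top at z = 185 mm, to x = -98 mm, where the tips turn up (highest z = 201 mm, outermost x = -109 mm). Post and crossbar (88 mm wide) lie behind x = 0, up to z = 188 mm.
- hang (a point): Point midway between the prongs, level with their top, 60 mm in front of the post, where the middle of the handle bar's underside should rest, the bar lying across both prongs (along the stand's y), the mallet hanging below. Axes are those of the stand.
- mouse: Bystander: black computer mouse, 85 mm long, 36 mm high, on a thin fixed black pad. Leave it where it is (it may shift 30 mm at most).
- oiler: Bystander: white plastic oil bottle, 44 mm diameter, 110 mm high. Leave it where it is (it may shift 30 mm at most).
- tin: Bystander: small open steel cup, 64 mm diameter, 50 mm high. Leave it where it is (it may shift 30 mm at most).
- driver: Bystander: black-handled screwdriver, 170 mm long, lying flat. Leave it where it is (it may shift 30 mm at most).
- cylinder: Bystander: loose silver pneumatic cylinder, 90 x 45 x 35 mm body with a 45 mm rod. Leave it where it is (it may shift 30 mm at most).
Mind the look-alikes: they are no part of the job. What is shaped like the mallet but green is not meant.

How it is judged:
On the way, in this order (a step that is already met when the one before it is completed fails the run):
1. a blow: the mallet drives the pin faster than 50 mm/s (velocity of joint pin above 0.05 m/s and contact force between mallet and pin above 1 N).
2. the first blow leaves the pin about half-way in (10 to 20 mm of its 30 mm) and the mallet is lifted off it (value of joint pin between 0.01 and 0.02 m and velocity of joint pin below 0.005 m/s and contact force between mallet and pin below 0.1 N), for 0.2 s.
3. a further blow: the mallet again drives the pin faster than 50 mm/s (all of step 1 and value of joint pin below 0.027 m).
4. the pin is home (within 1.5 mm of its stop) (value of joint pin above 0.0285 m), for 0.2 s.
At the end, for the whole second after the job is handed in: Pin home (within 1.5 mm of its stop). Mallet hanging at rest by its bar on the stand: bar centre 8 to 98 mm before the post, within 30 mm of midway between the prongs, 0 to 22 mm above their top, within 0.35 rad of upright, weight on the stand (value of joint pin above 0.0285 m and x of mallet_grip in the frame of stand between -0.098 and -0.008 m and y of mallet_grip in the frame of stand between -0.03 and 0.03 m and z of mallet_grip in the frame of stand between 0.185 and 0.207 m and angle between mallet's own z axis and vertical below 0.35 rad and contact force between mallet and stand above 2 N and linear speed of mallet below 0.05 m/s); the robot touches nothing.
It fails at once if the gripper or arm pushes on the pin (contact force between any of the fingers, the arm and pin above 1 N).
It fails at once if the pin is pounded with more than 200 N (contact force between mallet and pin above 200 N).
It fails at once if the mallet falls over or is upended (angle between mallet's own z axis and vertical above 1 rad).
It fails at once if a bystander is moved more than 30 mm (distance of any of mouse, oiler, tin, driver, cylinder from where it was at the start of the episode above 0.03 m).
It also fails if it takes over 53 s, if anything falls off the work surface, if the arm or the gripper's body presses on something with over 40 N, if the wrist force passes 120 N, or if a joint passes its speed limit or range.

### The arm

A 6-joint arm with a two-finger parallel gripper is mounted at the origin on the work surface. World frame = base frame: x ahead of the robot, y to its left, z up, the work surface at z = 0. Lengths are in m, angles in rad, forces in N, time in s.
With the tool pointing down it reaches from about 0.375 to 0.975 m from the base axis. Payload 3.8 kg.
Tool frame: the origin (TCP) lies on the centre line of the jaws, within the pads' length; the fingertips stand 14 mm ahead of it and the grasp point (between the pads) lies 5 mm behind it (env.tips_ahead is the distance from the TCP to the fingertips, in m); z points along the fingers, y is the line along which they close (so a half turn about z gives the same grasp; the last joint's range is limited). The gripper opens to 88 mm and grips with 3 to 60 N. Pads are 18 mm wide; open, the fingers measure 123 mm over their backs; the gripper's body (75 mm by 187 mm) begins 45 mm behind the grasp point.
Start: joints at [-1.322, 0.264, 1.604, -0, 1.274, -0.037], TCP at [0.19, -0.648, 0.253] pointing down, gripper open.
Joint ranges: [-2.63, 2.63], [-0.94, 2.18], [0.31, 2.57], [-1.31, 4.45], [0, 2.66], [-2.55, 2.55]. Speed limits (rad/s): [2.57, 2.57, 3.14, 3.14, 3.14, 3.14].

### API

Orientations are given as a unit quaternion [x, y, z, w].
In Python, from workcell import env gives the robot as it stands. The module is installed in compiled form; this text tells all that it offers. Calls block until the motion is done:
- env.movep(position, orientation): joint-space move of the TCP to a pose.
- env.servo_line(position, velocity=0.15, attitude=None, max_force=None): straight line of the TCP; attitude=None keeps the orientation; velocity is the mean speed in m/s. With max_force (N) it stops when the force on the tool has changed by that much, and returns True; else False.
- env.move_j(angles): joint-space move.
- env.ungrasp() and env.gripper_close(force=None): open the fingers fully, or close them until they stop; force is the grip in N (None keeps the last).
- env.sleep(seconds).
- env.inverse_kinematics(position, orientation): joint angles nearest the present ones, or None.
- env.snapshot(name): name is "side" or "top" or "wrist"; returns (picture, depth): 400x640x3 uint8, red, green, blue; 400x640 float32, m along the optical axis (not along the pixel's ray), 0 where there is no reading.
- env.camera_params(name): a dict with "mtx" (3x3 intrinsics, pixels), "R" (3x3) and "t" (3): a world point X has camera coordinates R X + t; the wrist camera has in their place "mount" (4x4, takes a point from camera to tool coordinates, whose origin is the TCP and whose axes are the flange's). Camera axes: x right, y down, z forward; pixel columns grow to the right and rows downward; lengths in m; the calibration is good to about 2 mm. The wrist camera is an equidistant fisheye: a pixel r from the principal point sees the ray r / f radians off the axis. A picture is of the moment at which its call begins: read the wrist's pose just before it. camera_params takes no time and is no camera call.
A pose or a line that the arm cannot do raises env.PlanningError and nothing moves.
- env.sign_off(): hands the job in; it is judged then, once.
Readings, each from a call of its own:
- env.read_time(): time.
- env.read_joint_pos(): joint angles.
- env.read_joint_vel(): joint speeds.
- env.read_joint_efforts(): joint torques, N m.
- env.read_ee_pos(): TCP position.
- env.read_tcp_rot(): TCP orientation.
- env.read_ft_force(): force on the tool from outside, world axes, zero at the start.
- env.read_wrist_torque(): the same for the moment, N m.
- env.read_finger_gap(): finger opening in m.
- env.read_finger_force(): force on a finger pad.
Only numpy, scipy, OpenCV 4.12 (cv2) and the standard library are available. Lean on these libraries where they do the work, as an engineer would, in place of code of your own. Each camera call takes 0.05 s, during which the arm holds its last target. There are 200 camera calls.

## Working session

There is one attempt and no reset: what is moved stays moved. The work goes in short steps, each a Python script; the robot and the scene stay as the last script left them, time stands still between calls to the robot, and variables do not carry over. Pictures are saved under pics/ and viewed, at most 10 in all, crops included, and the job is handed in when it is done.

```bash
mkdir -p pics
python3 - <<'E'
from workcell import env
import cv2,numpy as np
for n in("side","top"):
    p,d=env.snapshot(n);cv2.imwrite(f"pics/{n}0.png",p[:,:,::-1]);np.save(f"{n}0.npy",d)
    print(n,{k:np.round(v,3).tolist() for k,v in env.camera_params(n).items()})
print(env.read_time(),env.read_tcp_rot(),env.tips_ahead,{k:np.round(v,4).tolist() for k,v in env.camera_params("wrist").items()})
E
```

```text
side {'mtx': [[381.216, 0.0, 316.773], [0.0, 381.216, 199.029], [0.0, 0.0, 1.0]], 'R': [[-0.988, -0.154, -0.001], [-0.088, 0.566, -0.82], [0.127, -0.81, -0.573]], 't': [0.563, 0.116, 1.02]}
top {'mtx': [[411.488, 0.0, 322.587], [0.0, 411.488, 203.274], [0.0, 0.0, 1.0]], 'R': [[-0.023, -0.999, 0.025], [-0.993, 0.02, -0.117], [0.117, -0.027, -0.993]], 't': [0.034, 0.554, 1.262]}
0.1 [ 9.89805940e-01  1.42419083e-01 -1.06909209e-04 -9.97594345e-04] 0.014 {'mtx': [[309.7069, 0.0, 322.7999], [0.0, 309.7069, 195.5979], [0.0, 0.0, 1.0]], 'mount': [[0.0, -0.9527, -0.3039, 0.0793], [1.0, -0.0, 0.0001, 0.0008], [-0.0001, -0.3039, 0.9527, -0.1309], [0.0, 0.0, 0.0, 1.0]]}
```

View pics/top0.png

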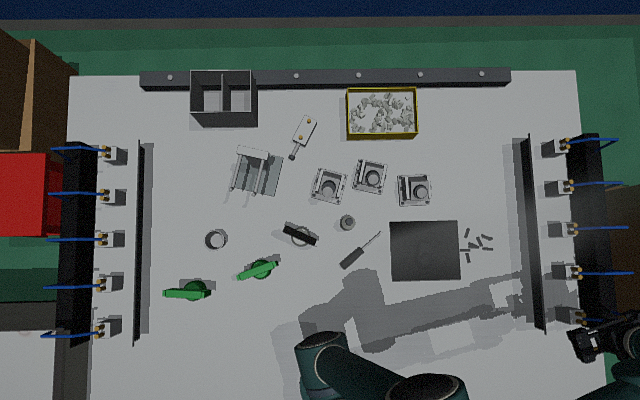

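View pics/side0.png

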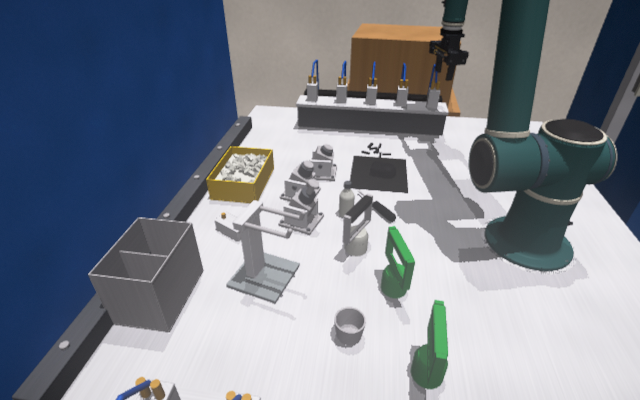

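Top view: mallet with black bar at (300,234), hook stand at (257,175), three blocks at (328,185), (370,176), (414,190). Green look-alikes are at (187,290) and (262,268). I'll build a colour height map of the work zone from both cameras.

```bash
cat > h.py <<'E'
from workcell import env
import cv2,numpy as np
from scipy.spatial.transform import Rotation as Ro
def cloud(n,d,K=None):
    c=env.camera_params(n);v,u=np.nonzero(d>0);z=d[v,u];M=c["mtx"]
    P=np.stack([(u-M[0,2])/M[0,0]*z,(v-M[1,2])/M[1,1]*z,z],1)
    return (P-c["t"])@c["R"],v,u
def wcloud(d,pos,rot):
    c=env.camera_params("wrist");v,u=np.nonzero(d>0);z=d[v,u];M=np.array(c["mtx"])
    a=(u-M[0,2])/M[0,0];b=(v-M[1,2])/M[1,1];r=np.hypot(a,b)+1e-9
    ok=r<1.2;v,u,z,a,b,r=[q[ok] for q in(v,u,z,a,b,r)]
    s=np.tan(r)/r;P=np.stack([a*s*z,b*s*z,z],1);T=np.array(c["mount"])
    P=P@T[:3,:3].T+T[:3,3]
    return Ro.from_quat(rot).apply(P)+pos,v,u
def down(yaw,tilt=None):  # tool z down, tool y axis at yaw+90deg... tool x along yaw dir
    x=np.array([np.cos(yaw),np.sin(yaw),0]);z=np.array([0,0,-1.]);return Ro.from_matrix(np.stack([x,np.cross(z,x),z],1)).as_quat()
E
python3 - <<'E'
from h import *
for n in("top","side"):
    d=np.load(n+"0.npy");p=cv2.imread(f"pics/{n}0.png");P,v,u=cloud(n,d)
    if n=="top":
        m=(np.hypot(u-300,v-234)<22)&(P[:,2]>.115)&(P[:,2]<.16);q=P[m];c=np.median(q,0);w,V=np.linalg.eigh(np.cov((q-c)[:,:2].T));print("bar",m.sum(),q.mean(0),V[:,1],q.min(0),q.max(0))
    for c,x in(("A",328),("B",370),("C",414)):pass
    print(n,[(uu,vv,np.round(P[(u==uu)&(v==vv)],3).tolist()) for uu,vv in (((328,185),(372,177),(419,191),(240,170),(270,176),(347,223),(215,239)) if n=="top" else ((310,186),(305,168),(324,151),(250,210),(290,232),(290,212)))])
    m=(abs(P[:,0]-.62)<.25)&(abs(P[:,1])<.3)&(P[:,2]>-.01)&(P[:,2]<.25)
    s=1000;im=np.zeros((500,600,3),np.uint8);hm=np.full((500,600),-1.)
    o=np.argsort(P[m][:,2]);q=P[m][o];col=p[v[m][o],u[m][o]]
    for a,k in zip(q,col):
        cv2.circle(im,(int(300-a[1]*s),int(250-(a[0]-.62)*s)),2,tuple(int(x) for x in k),-1)
    cv2.imwrite(f"pics/o_{n}.png",im)
E
python3 -c "
import cv2,numpy as np
a=cv2.imread('pics/side0.png')[130:310,190:400];b=cv2.imread('pics/top0.png')[140:250,220:440]
a=cv2.resize(a,(570,489) ) if 0 else cv2.resize(a,None,fx=1.9,fy=1.9);b=cv2.resize(b,None,fx=1.8,fy=1.8)
o=np.zeros((max(a.shape[0],b.shape[0]),a.shape[1]+b.shape[1],3),np.uint8);o[:a.shape[0],:a.shape[1]]=a;o[:b.shape[0],a.shape[1]:]=b;cv2.imwrite('pics/crop.png',o)"
```

```text
bar 305 [0.45141957 0.09308919 0.13920505] [0.43275458 0.90151177] [0.42024504 0.04023315 0.12299201] [0.48234947 0.14793943 0.14721498]
top [(328, 185, [[0.6, 0.007, 0.112]]), (372, 177, [[0.62, -0.124, 0.121]]), (419, 191, [[0.578, -0.266, 0.104]]), (240, 170, [[0.67, 0.284, 0.013]]), (270, 176, [[0.649, 0.188, 0.013]]), (347, 223, [[0.486, -0.047, 0.108]]), (215, 239, [[0.451, 0.364, 0.002]])]
side [(310, 186, [[0.583, 0.027, 0.139]]), (305, 168, [[0.622, -0.11, 0.111]]), (324, 151, [[0.585, -0.254, 0.095]]), (250, 210, [[0.682, 0.214, 0.187]]), (290, 232, [[0.578, 0.284, 0.197]]), (290, 212, [[0.638, 0.033, 0.053]])]
```

View pics/crop.png

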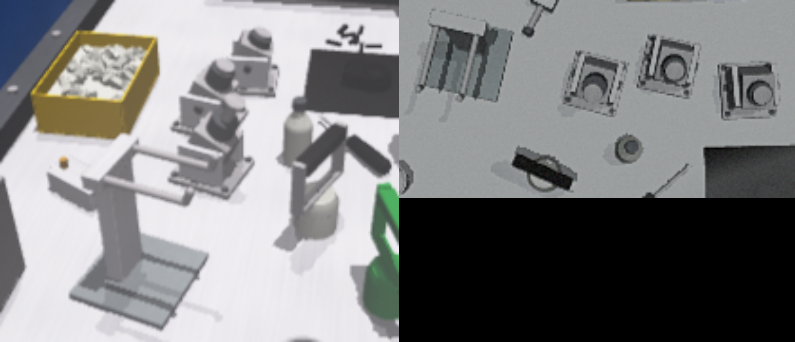

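The nearest block to the stand (around x=0.60, y=0.01) appears proud: a bare shank shows under its head in the side crop. I'll get close wrist views of the block, stand and mallet.

Run:
```python
from h import *
im=[]
for i,(p,y) in enumerate([((.47,-.0,.30),0.2),((.50,.16,.36),0.2)]):
    env.movep(p,down(y)); env.sleep(.15)
    a,r=env.read_ee_pos(),env.read_tcp_rot(); pic,d=env.snapshot("wrist")
    np.savez(f"w{i}.npz",p=a,r=r,pic=pic,d=d); im.append(pic[:,:,::-1]); print(env.read_time(),a,r)
cv2.imwrite("pics/w.png",cv2.resize(np.vstack(im),(480,600)))
cv2.imwrite("pics/w0.png",im[0]);cv2.imwrite("pics/w1.png",im[1])
```

```text
2.8083 [ 0.47012321 -0.00055117  0.2998891 ] [ 9.95054403e-01  9.93313679e-02 -1.19935223e-04  1.66833655e-05]
3.7333 [0.49958205 0.15837457 0.35899701] [ 9.95099270e-01  9.88766384e-02 -8.25640732e-04  4.14003142e-04]
```

View pics/w0.png

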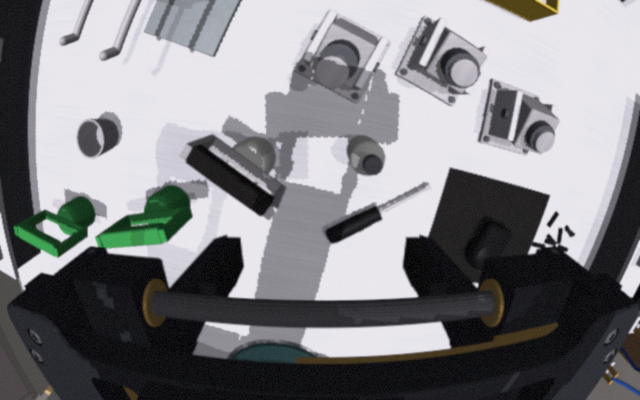

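View pics/w1.png

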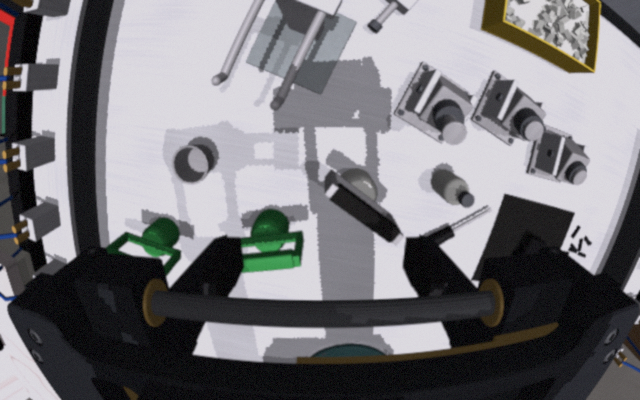

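Views show: proud head at (338,62) in w0 and (453,132) in w1; mallet bar from (190,150) to (265,205) in w0; prong tips at (68,40),(106,53) in w0, and (219,79),(276,103) in w1. Now the numbers.

Run:
```python
from h import *
C={}
for n in("top","side"):
    C[n]=cloud(n,np.load(n+"0.npy"))
for i in(0,1):
    w=np.load(f"w{i}.npz");C[f"w{i}"]=wcloud(w["d"],w["p"],w["r"])
px={"w0":[(338,64),(463,70),(541,137)],"w1":[(455,133),(530,124),(576,172)],"top":[(328,187),(372,178),(420,191)]}
for n,l in px.items():
    P,v,u=C[n]
    for k,(a,b) in enumerate(l):
        m=np.hypot(u-a,v-b)<(6 if n!="top" else 4);q=P[m];c=np.median(q,0);
        q=P[np.linalg.norm(P-c,axis=1)<.011];c=q.mean(0)
        w,V=np.linalg.eigh(np.cov((q-c).T));nn=V[:,0]*np.sign(V[2,0]);
        # refine: points on plane within 22mm
        e=(P-c)@nn;t=np.linalg.norm(P-c-np.outer(e,nn),axis=1)
        s=P[(abs(e)<.003)&(t<.026)];(cc)=s.mean(0)
        print(n,"block",k,m.sum(),"c",c.round(3),"n",nn.round(3),"yaw",np.arctan2(-nn[1],-nn[0]).round(3),"disc mean",cc.round(4),len(s),"ext",np.ptp(s,axis=0).round(3))
for n in C:
    P,v,u=C[n]
    tz=P[(abs(P[:,0]-.5)<.1)&(abs(P[:,1]-.0)<.2)&(abs(P[:,2])<.012)]
    print(n,"table z",np.median(tz[:,2]).round(4))
    # block base
    for k,c0 in enumerate([(.615,.01),(.635,-.12),(.6,-.26)]):
        m=(np.hypot(P[:,0]-c0[0],P[:,1]-c0[1])<.075)&(P[:,2]>.005)&(P[:,2]<.02)
        if m.sum()>30:
            r=cv2.minAreaRect(P[m][:,:2].astype(np.float32)*1000);print("  base",k,m.sum(),np.round(r[0],1),np.round(r[1],1),round(r[2],1))
    # bar
    m=(np.hypot(P[:,0]-.45,P[:,1]-.093)<.075)&(P[:,2]>.130)&(P[:,2]<.15)
    if m.sum()>30:
        r=cv2.minAreaRect(P[m][:,:2].astype(np.float32)*1000);print("  bar",m.sum(),np.round(r[0],1),np.round(r[1],1),round(r[2],1),np.median(P[m][:,2]).round(4))
    # stand prongs
    m=(np.hypot(P[:,0]-.62,P[:,1]-.24)<.13)&(P[:,2]>.172)&(P[:,2]<.21)
    q=P[m]
    print("  stand top",m.sum(),q.min(0).round(3),q.max(0).round(3)); np.save(f"st_{n}.npy",q)
    m=(np.hypot(P[:,0]-.62,P[:,1]-.24)<.14)&(P[:,2]>.005)&(P[:,2]<.02)
    if m.sum()>30:
        r=cv2.minAreaRect(P[m][:,:2].astype(np.float32)*1000);print("  standbase",m.sum(),np.round(r[0],1),np.round(r[1],1),round(r[2],1))
im=np.zeros((560,780,3),np.uint8)
# ortho plots: left stand top points ; right block A side profile
for n,col in zip(C,((255,255,255),(0,255,255),(255,100,0),(0,0,255))):
    for a in np.load(f"st_{n}.npy"):cv2.circle(im,(int(180-(a[1]-.24)*1200),int(280-(a[0]-.62)*1500*.8)),1,col,-1)
    P=C[n][0];
    q=P[(np.hypot(P[:,0]-.6,P[:,1]-.01)<.08)&(P[:,2]>.003)]
    for a in q:cv2.circle(im,(int(570+(a[0]-.6)*2200),int(520-a[2]*2200)),1,col,-1)
cv2.imwrite("pics/plot.png",im)
```

```text
w0 block 0 108 c [0.582 0.008 0.143] n [-0.276  0.054  0.96 ] yaw -0.193 disc mean [0.5765 0.0113 0.1404] 810 ext [0.029 0.031 0.013]
w0 block 1 108 c [ 0.616 -0.123  0.117] n [-0.393  0.097  0.915] yaw -0.242 disc mean [ 0.6143 -0.1249  0.1165] 596 ext [0.03  0.031 0.015]
w0 block 2 107 c [ 0.577 -0.262  0.101] n [-0.144  0.496  0.856] yaw -1.288 disc mean [ 0.578  -0.2617  0.1008] 246 ext [0.032 0.025 0.017]
w1 block 0 109 c [0.576 0.011 0.14 ] n [-0.385  0.109  0.916] yaw -0.275 disc mean [0.5763 0.0126 0.14  ] 469 ext [0.029 0.03  0.014]
w1 block 1 109 c [ 0.621 -0.115  0.116] n [0.021 0.591 0.806] yaw -1.606 disc mean [ 0.6219 -0.1155  0.1149] 193 ext [0.029 0.023 0.018]
w1 block 2 109 c [ 0.58  -0.259  0.1  ] n [-0.068  0.68   0.73 ] yaw -1.471 disc mean [ 0.5805 -0.2576  0.0979] 143 ext [0.038 0.025 0.024]
top block 0 45 c [0.585 0.009 0.144] n [-0.442  0.037  0.896] yaw -0.084 disc mean [0.5763 0.0102 0.1405] 73 ext [0.025 0.029 0.015]
top block 1 45 c [ 0.617 -0.124  0.119] n [-0.368  0.095  0.925] yaw -0.254 disc mean [ 0.6146 -0.1263  0.1176] 76 ext [0.029 0.032 0.015]
top
[... 711 characters left out ...]
0.201]
  standbase 1844 [663.6 227.7] [132.6 130.2] 75.9
w0 table z -0.001
  base 0 896 [6.142e+02 1.000e-01] [ 97.3 101.4] 73.8
  base 1 1513 [ 645.4 -118.9] [126. 100.] 75.7
  base 2 1107 [ 595.9 -269.6] [101.1  94.5] 2.2
  bar 2353 [452.4  93.8] [116.2  23.2] 64.4 0.1386
  stand top 1184 [0.56  0.197 0.175] [0.624 0.283 0.202]
  standbase 3636 [642.9 230. ] [131.4  89.7] 76.5
w1 table z -0.001
  base 0 1060 [614.7   1.7] [ 95.2 101.6] 73.7
  base 1 982 [ 646.6 -114.3] [133.4 100.6] 76.6
  base 2 613 [ 596.4 -269. ] [ 93.5 103.6] 89.1
  bar 1562 [452.2  94.3] [117.1  23.6] 64.1 0.1387
  stand top 2537 [0.559 0.176 0.172] [0.683 0.282 0.201]
  standbase 4639 [661.2 216.7] [148.6 131.7] 76.0
```

View pics/plot.png

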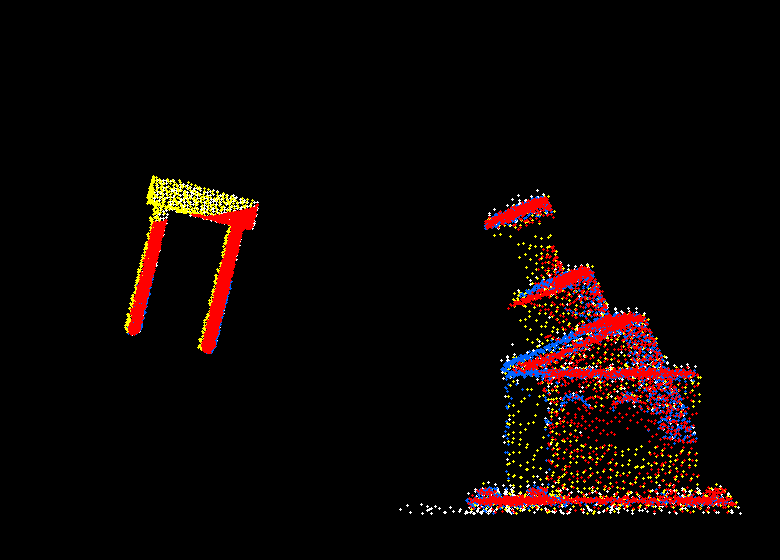

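Block A (nearest stand) is the proud one: centre (0.6145,0.0015), yaw −0.283. Head top centre is at (0.5764,0.0115,0.1403); the plot shows the bare shank between head and collar. Next I refine the stand and pin travel, check IK, and grasp.

```bash
cat >> h.py <<'E'
YB=-0.283; N=np.array([-.408*np.cos(YB),-.408*np.sin(YB),.913]);H=np.array([.5764,.0115,.1403])
def ori(xd,z):
    z=np.array(z,float)/np.linalg.norm(z);x=np.array(xd,float);x-=x@z*z;x/=np.linalg.norm(x)
    return Ro.from_matrix(np.stack([x,np.cross(z,x),z],1)).as_quat()
def ydir(yaw,s): return s*np.array([-np.sin(yaw),np.cos(yaw),0])
E
python3 - <<'E'
from h import *
Q=[]
for n in("top","side","w0","w1"):
    if n[0]=="w":
        w=np.load(n+".npz");P,_,_=wcloud(w["d"],w["p"],w["r"])
    else: P,_,_=cloud(n,np.load(n+"0.npy"))
    e=(P-H)@N;t=np.linalg.norm(P-H-np.outer(e,N),axis=1)
    h=np.histogram(e[(t>17.5e-3)&(t<20.5e-3)],np.arange(-.07,.006,.002));print(n,"head e",np.median(e[t<.014]).round(4),"collar hist",dict(zip((h[1][:-1]*1000).round().astype(int).tolist(),h[0].tolist())))
    q=np.load(f"st_{n}.npy");Y=-.2445;c,s=np.cos(Y),np.sin(Y);a=q[:,0]*c+q[:,1]*s;b=-q[:,0]*s+q[:,1]*c
    k=a<np.percentile(a,.5)+.085;mid=(b[k].min()+b[k].max())/2
    for sg in(1,-1):
        kk=k&((b-mid)*sg>0)
        if kk.sum()>20:print("  prong",sg,"slope",np.polyfit(a[kk],b[kk],1)[0].round(4),"b",b[kk].mean().round(4))
    print("  amin",np.sort(a)[:3].round(4),"bmid",mid.round(4),"bext",b[k].min().round(4),b[k].max().round(4))
yb=np.deg2rad(64.3-90)
for s in(1,-1):
    q0=ori(ydir(yb,s),(0,0,-1));q1=ori(ydir(YB,s),-N);q2=ori(ydir(-.2445,s),(0,0,-1))
    for p,q in(((.452,.094,.125),q0),((.452,.094,.33),q0),(H+N*.185,q1),(H+N*.095,q1),((.45,.28,.33),q2),((.62,.22,.18),q2)):
        j=env.inverse_kinematics(p,q);print(s,None if j is None else np.round(j,2))
E
```

```text
top head e -0.0003 collar hist {-70: 1, -68: 2, -66: 0, -64: 1, -62: 4, -60: 1, -58: 1, -56: 1, -54: 2, -52: 2, -50: 3, -48: 1, -46: 1, -44: 0, -42: 2, -40: 8, -38: 7, -36: 6, -34: 0, -32: 1, -30: 0, -28: 0, -26: 0, -24: 0, -22: 0, -20: 0, -18: 0, -16: 0, -14: 0, -12: 0, -10: 0, -8: 0, -6: 0, -4: 0, -2: 0, 0: 0, 2: 0, 4: 0}
  prong 1 slope 0.0059 b 0.4095
  prong -1 slope 0.0024 b 0.3459
  amin [0.4902 0.4907 0.4918] bmid 0.3782 bext 0.3413 0.4151
side head e -0.0155 collar hist {-70: 0, -68: 0, -66: 2, -64: 0, -62: 0, -60: 1, -58: 0, -56: 0, -54: 3, -52: 0, -50: 0, -48: 1, -46: 2, -44: 1, -42: 0, -40: 7, -38: 11, -36: 3, -34: 1, -32: 0, -30: 0, -28: 0, -26: 0, -24: 0, -22: 0, -20: 0, -18: 0, -16: 0, -14: 0, -12: 0, -10: 0, -8: 0, -6: 1, -4: 1, -2: 1, 0: 1, 2: 0, 4: 0}
  prong 1 slope -0.0033 b 0.4153
  prong -1 slope -0.0029 b 0.3514
  amin [0.4905 0.4913 0.4913] bmid 0.3819 bext 0.3448 0.419
w0 head e 0.2447 collar hist {-70: 0, -68: 2, -66: 28, -64: 14, -62: 11, -60: 10, -58: 14, -56: 15, -54: 16, -52: 14, -50: 12, -48: 18, -46: 10, -44: 16, -42: 20, -40: 70, -38: 113, -36: 3, -34
[... 420 characters left out ...]
11, -42: 15, -40: 44, -38: 80, -36: 3, -34: 0, -32: 0, -30: 0, -28: 0, -26: 0, -24: 0, -22: 0, -20: 0, -18: 0, -16: 0, -14: 0, -12: 0, -10: 0, -8: 0, -6: 0, -4: 0, -2: 0, 0: 0, 2: 0, 4: 0}
  prong 1 slope 0.0089 b 0.4099
  prong -1 slope 0.0045 b 0.3468
  amin [0.49   0.4902 0.4903] bmid 0.379 bext 0.3418 0.4163
1 [ 0.15 -0.02  2.17 -0.    0.99  0.6 ]
1 [ 0.15 -0.19  1.93 -0.    1.4   0.6 ]
1 [ 0.12 -0.34  2.13 -0.2   0.96  0.48]
1 [ 0.08 -0.2   2.19 -0.21  0.77  0.49]
1 [ 0.51 -0.05  1.81 -0.    1.38  0.75]
1 [ 0.3   0.28  1.72 -0.    1.14  0.55]
-1 [ 0.15 -0.02  2.17 -0.    0.99 -2.54]
-1 [ 0.15 -0.19  1.93 -0.    1.4  -2.54]
-1 None
-1 None
-1 [ 0.51 -0.05  1.81 -0.    1.38 -2.39]
-1 None
```

Run:
```python
from h import *
q0=ori(ydir(np.deg2rad(64.3-90),1),(0,0,-1))
env.movep((.452,.094,.26),q0)
print(env.servo_line((.452,.094,.125),.15,max_force=15),env.read_ee_pos())
env.gripper_close(60);print("gap",env.read_finger_gap(),env.read_finger_force(),env.read_ee_pos())
env.servo_line((.452,.094,.32),.15)
print(env.read_ft_force())
env.movep(H+N*.185,ori(ydir(YB,1),-N));env.sleep(.2)
print(env.read_time(),env.read_ee_pos(),H+N*.185,env.read_finger_gap(),env.read_ft_force())
p,d=env.snapshot("side");p2,d=env.snapshot("top")
cv2.imwrite("pics/pre.png",np.hstack([cv2.resize(p[100:300,200:400],(400,400)),cv2.resize(p2[120:320,230:430],(400,400))])[:,:,::-1])
```

```text
False [0.45290081 0.09418962 0.12593775]
gap 0.021118012562018687 59.99357633292675 [0.45179899 0.094064   0.12493867]
[ 0.28071816 -0.78652432 -6.03020286]
8.9167 [0.5044374  0.0330787  0.30954928] [0.50392244 0.03257685 0.309205  ] 0.020917247762163634 [-0.05837893  0.07745011 -5.51718082]
```

View pics/pre.png

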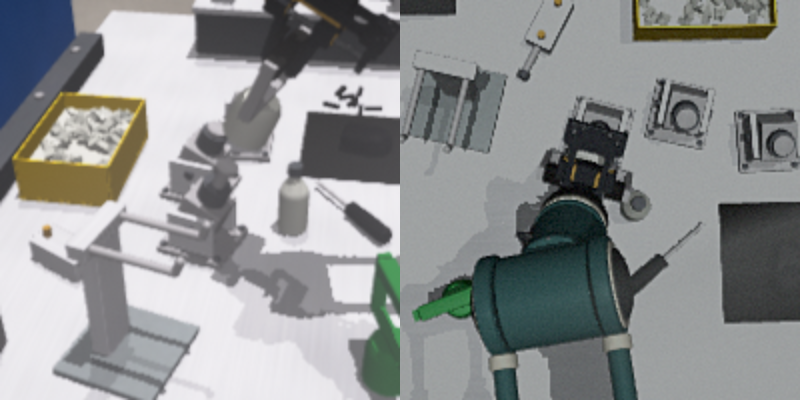

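The mallet is held tilted along the pin axis above the head (side crop ~(248,120)). Now a gentle touch to find the head height, then the first blow.

Run:
```python
from h import *
env.servo_line(H+N*(.125+.012),.12); env.sleep(.2)
r=env.servo_line(H+N*(.125-.004),.02,max_force=5)
e=np.array(env.read_ee_pos());k=(e-H)@N;print("touch",r,"off",k-.125,env.read_ft_force())
if r:
    env.servo_line(H+N*(k+.03),.12);env.sleep(.2)
    T=k-.0150
    print(env.servo_line(H+N*T,.12,max_force=70),"reached",(np.array(env.read_ee_pos())-H)@N-k,env.read_ft_force())
    env.servo_line(H+N*(k+.05),.15);env.sleep(.3)
    p,d=env.snapshot("side");np.save("s1.npy",d)
    P,_,_=cloud("side",d);ee=(P-H)@N;t=np.linalg.norm(P-H-np.outer(ee,N),axis=1);print("head e",np.histogram(ee[t<.014],np.arange(-.03,.006,.002)))
    P,_,_=cloud("side",np.load("side0.npy"));ee=(P-H)@N;t=np.linalg.norm(P-H-np.outer(ee,N),axis=1);print("before",np.histogram(ee[t<.014],np.arange(-.03,.006,.002))[0])
    np.save("k.npy",k)
print(env.read_time(),env.read_finger_gap(),env.read_ee_pos())
```

```text
touch True off 0.00031773992771808035 [-2.00640239  0.98495982  2.92587003]
False reached -0.015614321932405154 [-0.39293436  0.24017273 -4.12658762]
head e (array([ 0,  0,  0,  0,  0,  9, 34, 13,  0,  0,  0,  0,  0,  0,  0,  0,  0]), array([-3.00000000e-02, -2.80000000e-02, -2.60000000e-02, -2.40000000e-02,
       -2.20000000e-02, -2.00000000e-02, -1.80000000e-02, -1.60000000e-02,
       -1.40000000e-02, -1.20000000e-02, -1.00000000e-02, -8.00000000e-03,
       -6.00000000e-03, -4.00000000e-03, -2.00000000e-03,  2.77555756e-17,
        2.00000000e-03,  4.00000000e-03]))
before [ 3  4  4  3  3  5  2  4  3  0  0  0  0  2 21 31  4]
12.425 0.021188646311777963 [0.50745827 0.03133886 0.29929689]
```

Head moved ~16.5 mm: half-way. Now the second blow, finished with a force-limited check that it sits on the stop.

Run:
```python
from h import *
k=float(np.load("k.npy"))
env.servo_line(H+N*(k+.014),.15);env.sleep(.2)
print(env.servo_line(H+N*(k-.0300),.15,max_force=70),"reached",(np.array(env.read_ee_pos())-H)@N-k,env.read_ft_force())
print(env.servo_line(H+N*(k-.0340),.015,max_force=35),"press",(np.array(env.read_ee_pos())-H)@N-k,env.read_ft_force())
env.servo_line(H+N*(k+.06),.15);env.sleep(.2)
p,d=env.snapshot("side");cv2.imwrite("pics/s2.png",p[:,:,::-1])
P,_,_=cloud("side",d);ee=(P-H)@N;t=np.linalg.norm(P-H-np.outer(ee,N),axis=1);print("head e",np.histogram(ee[t<.014],np.arange(-.04,-.016,.002))[0],np.median(ee[t<.014]))
print(env.read_time(),env.read_finger_gap(),env.read_ee_pos())
```

```text
False reached -0.02881479362347121 [1.26640344 1.40787675 0.06877123]
True press -0.028884794917782675 [-6.73226121  2.65692728  7.33561464]
head e [ 0  0  0  0 13 35  6  0  0  0  0] 0.12296490071933394
14.7583 0.021611757608783443 [0.50341621 0.03245242 0.30799811]
```

Pin stopped hard at 28.9 mm of drive (35 N rise within 0.1 mm) and the head plane sits at −29.3 mm, matching the collar: home. Now moving to the front of the stand.

```bash
cat >> h.py <<'E'
YS=-.2445
def st(x,z): 
    a,b=.5995+x,.379;c,s=np.cos(YS),np.sin(YS);return np.array([a*c-b*s,a*s+b*c,z])
QS=ori(ydir(YS,1),(0,0,-1))
E
python3 - <<'E'
from h import *
env.movep((.45,.10,.37),QS);env.movep(st(-.185,.36),QS)
env.servo_line(st(-.185,.219),.15);env.sleep(.3)
print(env.read_time(),env.read_ee_pos(),st(-.185,.219),env.read_finger_gap())
p,d=env.snapshot("side");np.save("s3.npy",d)
P,v,u=cloud("side",d);c=st(-.185,0);col=p[v,u].astype(int)
m=(np.hypot(P[:,0]-c[0],P[:,1]-c[1])<.08)
for z in np.arange(.08,.24,.01):
    q=P[m&(abs(P[:,2]-z)<.005)]
    if len(q):
        a=q[:,0]*np.cos(YS)+q[:,1]*np.sin(YS)-.5995;b=-q[:,0]*np.sin(YS)+q[:,1]*np.cos(YS)-.379
        print(round(z,3),len(q),"x",a.min().round(3),a.max().round(3),"y",b.min().round(3),b.max().round(3))
cv2.imwrite("pics/s3.png",cv2.resize(p[130:350,180:440],(780,600))[:,:,::-1])
E
```

```text
17.425 [0.49427557 0.26759571 0.21976607] [0.49391714 0.26738944 0.219     ] 0.021296562357288638
0.09 2 x -0.169 -0.166 y 0.024 0.026
0.1 81 x -0.213 -0.16 y 0.0 0.033
0.11 99 x -0.213 -0.16 y -0.008 0.032
0.12 82 x -0.213 -0.169 y -0.005 0.033
0.13 73 x -0.213 -0.182 y -0.003 0.032
0.14 78 x -0.213 -0.187 y -0.015 0.032
0.15 141 x -0.212 -0.168 y -0.036 0.06
0.16 301 x -0.208 -0.17 y -0.053 0.061
0.17 33 x -0.192 -0.176 y -0.053 0.061
0.18 38 x -0.191 -0.176 y 0.055 0.06
0.19 37 x -0.192 -0.176 y 0.05 0.061
0.2 41 x -0.199 -0.176 y 0.009 0.061
0.21 70 x -0.209 -0.16 y -0.007 0.061
0.22 130 x -0.209 -0.158 y -0.008 0.061
0.23 284 x -0.21 -0.158 y -0.034 0.06
```

View pics/s3.png

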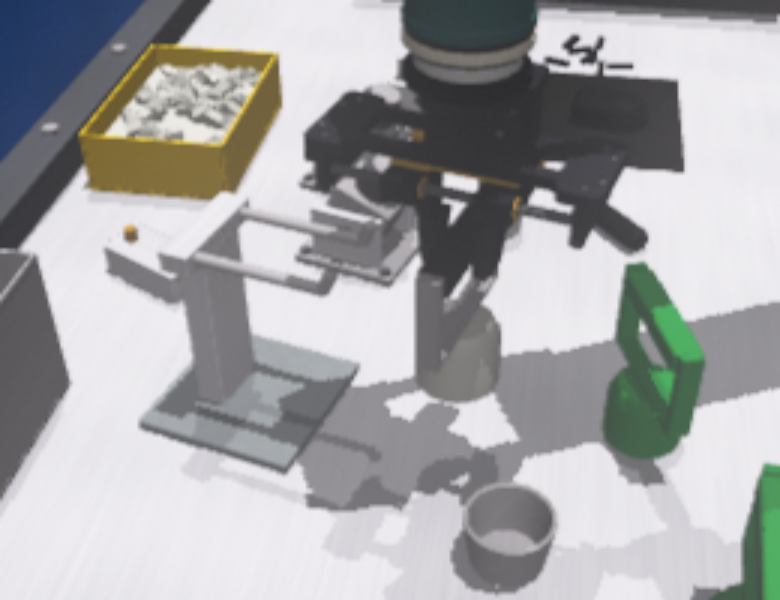

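The mallet hangs upright in the gripper before the prongs (legs y −53…61 mm in the stand frame, steel bow in line). Insert, lower, release.

Run:
```python
from h import *
X=-.067
print(env.servo_line(st(X,.219),.08,max_force=12),env.read_ee_pos(),st(X,.219))
print(env.servo_line(st(X,.186),.03,max_force=5),env.read_ee_pos(),env.read_ft_force())
env.ungrasp();env.sleep(.2)
env.servo_line(st(X,.32),.12);env.movep(st(-.2,.40),QS);env.sleep(.3)
p,d=env.snapshot("side");P,v,u=cloud("side",d);pt,_=env.snapshot("top")
q=P[(np.hypot(P[:,0]-st(X,0)[0],P[:,1]-st(X,0)[1])<.07)&(P[:,2]>.19)&(P[:,2]<.24)];print(np.median(q,0),q.max(0))
cv2.imwrite("pics/s4.png",np.hstack([cv2.resize(p[130:330,200:400],(400,400)),cv2.resize(pt[100:300,200:400],(400,400))])[:,:,::-1])
print(env.read_time(),env.read_finger_gap(),env.read_ft_force())
```

```text
False [0.60797444 0.23898681 0.21904335] [0.60840764 0.23882504 0.219     ]
True [0.60812424 0.23872151 0.18943448] [ 0.49249857 -0.01899134  5.99612963]
[0.60649368 0.25054066 0.20358469] [0.63084603 0.29923568 0.2066946 ]
23.6 0.08816706585796405 [ 0.12231602 -0.0251565  -0.10261243]
```

View pics/s4.png

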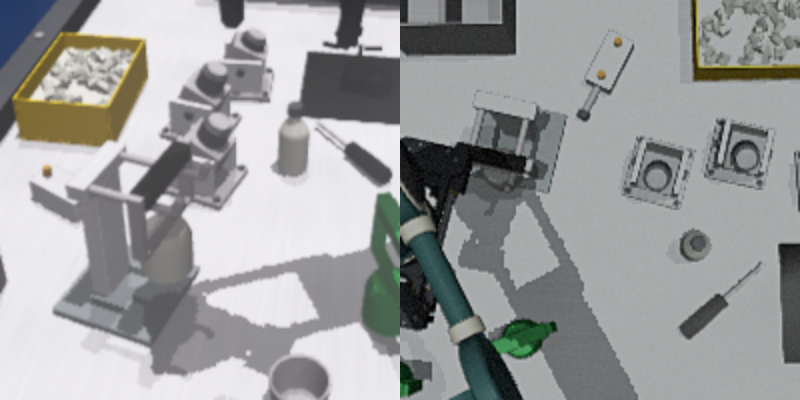

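The mallet hangs level across both prongs, gripper clear, and pin A's head sits on its collar (side crop ~(218,127)). Handing in.

Run:
```python
from h import *
P,_,_=cloud("side",env.snapshot("side")[1]);ee=(P-H)@N;t=np.linalg.norm(P-H-np.outer(ee,N),axis=1);m=(t<.014)&(abs(ee+.03)<.008);print(np.median(ee[m]))
print(env.sign_off())
```

```text
-0.029175409417914536
the job is handed in; nothing more can be done
None
```

The job is handed in with the proud pin on block_a knocked home in two blows and the mallet released, hanging across both prongs; the last depth reading puts the pin about 29 mm in, but no verdict came back.

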